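# Index the drilling plate to its slot

### The job

There are two small indexing fixtures on the bench. On the one with the bar-shaped handle, turn the plate clockwise (seen from above), click by click, until the long slot in its face stands at the pointed block on its base and the plate sits in that click; do not run on into the next click. Then let go, and leave the fixture with the round knob as it is.

Things in the scene. Friction and masses are not known exactly. Their poses are not given: they have to be found in the camera images.
- index_plate (a joint): Angle (rad) of the bar-handled plate, growing clockwise seen from above. It clicks at 0, 0.419, 0.838, 1.257, 1.676, 2.094 (every 24 degrees); at 1.257 the slot is at the pointed block. Starts one, two or three clicks short. Leaving a click takes about 0.15 N m, falling to nothing half-way; let go, it springs into the nearest click. Stops at -0.3 and 2.29.
- index_grip (a point): On the plate's upright axis, 85 mm above the bench, in the dark bar handle (70 long, 14 thick, 45 high, top at 100 mm) on a bright plate 140 across, face at 55 mm: grip here across the 14 mm. Turns with the plate: x along the bar to the slot, z up. Slot: black radial groove 27 x 7 mm, 41 to 68 mm off the axis, beyond one bar end; 14 small black holes round the rest of the rim, 24 degrees apart.
- pointer (a point): Inner corner of the pointed block: fixed upright steel diamond 17 mm across, top 58 mm above the bench, just outside the plate's rim on the dark bolted-down base (180 x 160 mm, 36 high, longer along x). The point lies 72.5 mm from the plate's axis, 55 mm above the bench; x points away from the axis, z up.
- round_dial (a joint): Angle (rad) of the other fixture's plate, to be left alone: base 130 x 130 mm, plate 104 mm across, round knob 40 mm across, top 87 mm above the bench. Reads 0 at the start; turns with slight friction, no clicks. It stands to the left or right of the larger fixture, 0.28 to 0.54 m from it, centre to centre.
Mind the look-alikes: they are no part of the job. Leave any brown or purple look-alike of the part that bears index_plate alone.

How it is judged:
By the outcome, as a careful person would: the job done as asked, in the order asked, and still so for the second after the job is handed in, with the robot touching nothing.
It also fails if it takes over 32 s, if anything falls off the work surface, if the arm or the gripper's body presses on something with over 40 N, if the wrist force passes 120 N, or if a joint passes its speed limit or range.

### The arm

A 6-joint arm with a two-finger parallel gripper is mounted at the origin on the work surface. World frame = base frame: x ahead of the robot, y to its left, z up, the work surface at z = 0. Lengths are in m, angles in rad, forces in N, time in s.
With the tool pointing down it reaches from about 0.35 to 0.725 m from the base axis. Payload 4.3 kg.
Tool frame: the origin (TCP) lies at the centre of the arm's flange, where the gripper is bolted on; the fingertips stand 173 mm ahead of it and the grasp point (between the pads) lies 155 mm ahead of it; x points along the fingers, y is the direction in which the jaws open and shut, and the axes are right-handed (so a half turn about x gives the same grasp; the last joint's range is limited). The gripper opens to 85 mm and grips with 20 to 120 N. Pads are 22 mm wide; open, the fingers measure 114 mm over their backs; the gripper's body (76 mm by 85 mm) begins 54 mm behind the grasp point. The pads swing forward as they close: fully open they stand 13 mm farther back than shut.
Start: joints at [-1.269, 0.377, 0.081, 1.274, 0, 1.46], TCP at [0.23, -0.527, 0.405] pointing down, gripper open.
Joint ranges: [-2.72, 2.72], [-0.84, 1.66], [-1.02, 1.22], [-1.77, 2.12], [-1.37, 1.28], [-3.14, 3.14]. Speed limits (rad/s): [2.57, 2.57, 3.14, 3.14, 3.14, 3.14].

### API

Orientations are given as a unit quaternion [w, x, y, z].
In Python, from bench import move_ptp, move_l, movej, open_gripper, close, hold, solve_ik, read_camera, camera_info, IKError, finish_job, read_time_s, read_joints, read_joint_velocities, read_effort, read_eef_pos, read_tool_rot, read_wrist_force, read_ft_torque, read_gripper_width gives the robot as it stands. The module is installed in compiled form; this text tells all that it offers. Calls block until the motion is done:
- move_ptp(position, orientation): joint-space move of the TCP to a pose.
- move_l(position, velocity=0.15, frame=None, max_force=None): straight line of the TCP; frame=None keeps the orientation; velocity is the mean speed in m/s. With max_force (N) it stops when the force on the tool has changed by that much, and returns True; else False.
- movej(angles): joint-space move.
- open_gripper() and close(effort=None): open the fingers fully, or close them until they stop; effort is the grip in N (None keeps the last).
- hold(seconds).
- solve_ik(position, orientation): joint angles nearest the present ones, or None.
- read_camera(name): name is "side" or "top" or "wrist"; returns (picture, depth): 420x560x3 uint8, red, green, blue; 420x560 float32, m along the optical axis (not along the pixel's ray), 0 where there is no reading.
- camera_info(name): a dict with "fovy" (degrees; the focal length in pixels is half the picture's height over the tangent of half this angle, whatever the lens; pixels are square), "cx", "cy" (the principal point, pixels), "world_from_camera" (4x4, takes a point from camera to world coordinates). Camera axes: x right, y up, looking along -z (the intrinsics and any distortion apply to the point x, -y, -z); pixel columns grow to the right and rows downward; lengths in m; the calibration is good to about 2 mm. The wrist camera is an equidistant fisheye: a pixel r from the principal point sees the ray r / f radians off the axis. A picture is of the moment at which its call begins: read the wrist's pose just before it. camera_info takes no time and is no camera call; for the wrist camera it gives the pose at the moment of the call.
A pose or a line that the arm cannot do raises IKError and nothing moves.
- finish_job(): hands the job in, once; it reports no verdict.
Readings, each from a call of its own:
- read_time_s(): time.
- read_joints(): joint angles.
- read_joint_velocities(): joint speeds.
- read_effort(): joint torques, N m.
- read_eef_pos(): TCP position.
- read_tool_rot(): TCP orientation.
- read_wrist_force(): force on the tool from outside, world axes, zero at the start.
- read_ft_torque(): the same for the moment, N m.
- read_gripper_width(): finger opening in m.
Only numpy, scipy, OpenCV 4.12 (cv2) and the standard library are available. Lean on these libraries where they do the work, as an engineer would, in place of code of your own. Each camera call takes 0.05 s, during which the arm holds its last target.

## Working session

There is one attempt and no reset: what is moved stays moved. The work goes in short steps, each a Python script; the robot and the scene stay as the last script left them, time stands still between calls to the robot, and variables do not carry over. Pictures are saved under pics/ and viewed, and the job is handed in when it is done.

```bash
mkdir -p pics; ls
python3 - <<'E'
from bench import *
import cv2,numpy as np
print(read_time_s(),read_joints(),read_eef_pos(),read_tool_rot(),read_gripper_width())
for n in ("top","side","wrist"):
    i=camera_info(n);print(n,i)
    p,d=read_camera(n);cv2.imwrite(f"pics/{n}0.png",p[:,:,::-1]);np.savez(f"{n}0.npz",p=p,d=d)
E
```

```text
pics
0.0 [-1.26928295e+00  3.78067044e-01  7.96364953e-02  1.27439912e+00
 -3.82353420e-06  1.46052823e+00] [ 0.23007146 -0.52663679  0.40376235] [-0.14384476 -0.69210183 -0.14527573  0.6922418 ] 0.08545175805541025
top {'fovy': 53.65880220745431, 'cx': 286.8730064271926, 'cy': 206.8325091943646, 'world_from_camera': array([[ 0.02877188,  0.99917608, -0.02862429,  0.43986319],
       [-0.99929124,  0.02944699,  0.02344988, -0.15373535],
       [ 0.02427346,  0.02792931,  0.99931514,  1.20689417],
       [ 0.        ,  0.        ,  0.        ,  1.        ]])}
side {'fovy': 47.211028308987764, 'cx': 283.9311054997779, 'cy': 214.48262934020954, 'world_from_camera': array([[-0.97497758,  0.16069069, -0.15361385,  0.27724714],
       [-0.22200395, -0.73965089,  0.63531945,  0.78532072],
       [-0.0115307 ,  0.6535251 ,  0.75681701,  1.21680623],
       [ 0.        ,  0.        ,  0.        ,  1.        ]])}
wrist {'fovy': 65.70646984690485, 'cx': 281.83970045705456, 'cy': 206.36868511805136, 'world_from_camera': array([[ 0.40017867,  0.86952577,  0.28945116,  0.30315635],
       [-0.91643148,  0.38080179,  0.12305828, -0.49508189],
       [-0.00322117, -0.31450745,  0.94924954,  0.37440023],
       [ 0.        ,  0.        ,  0.        ,  1.        ]])}
```

View pics/top0.png

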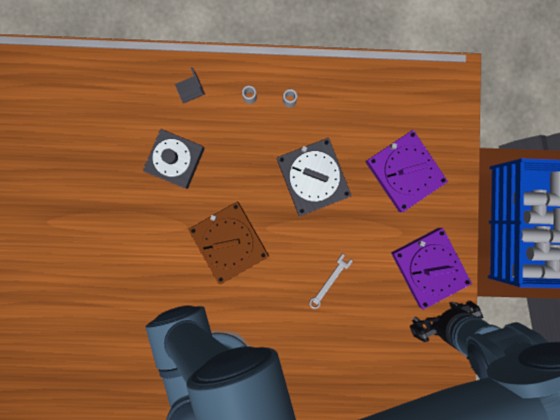

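View pics/side0.png

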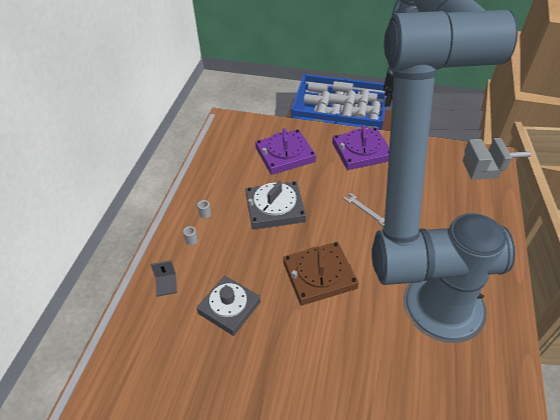

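View pics/wrist0.png

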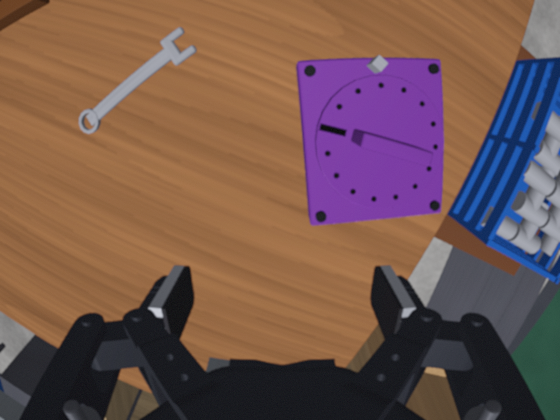

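Candidates in the top view are the white plate with the bar at (315,175), the purple look-alikes at (406,171) and (432,268), the brown one at (228,243), and the round-knob fixture at (174,158). I choose (315,175): it has a bright plate, a bar handle and a dark base. I'll check it in a close crop.

```bash
cat > h.py <<'E'
import numpy as np,cv2
from bench import *
def ray(n,u,v,i=None):
    i=i or camera_info(n);f=210/np.tan(np.radians(i['fovy'])/2)
    x,y=u-i['cx'],v-i['cy'];W=np.array(i['world_from_camera'])
    if n=='wrist':
        r=np.hypot(x,y);t=r/f;d=np.array([np.sin(t)*x/r,-np.sin(t)*y/r,-np.cos(t)])
    else: d=np.array([x/f,-y/f,-1])
    return W[:3,3],W[:3,:3]@d
def onz(n,u,v,z,i=None):
    o,d=ray(n,u,v,i);return o+d*(z-o[2])/d[2]
E
python3 - <<'E'
from h import *
p=np.load('top0.npz')['p'];d=np.load('top0.npz')['d']
c=p[130:222,268:362];cv2.imwrite('pics/crop0.png',cv2.resize(c,None,fx=6,fy=6,interpolation=cv2.INTER_CUBIC)[:,:,::-1])
hsv=cv2.cvtColor(p,cv2.COLOR_RGB2HSV)
m=((hsv[...,1]<40)&(hsv[...,2]>190)).astype(np.uint8)
n,l,s,ce=cv2.connectedComponentsWithStats(m)
for k in range(1,n):
    if s[k,4]>150:
        cn=max(cv2.findContours((l==k).astype(np.uint8),0,2)[0],key=cv2.contourArea)
        h=cv2.convexHull(cn)
        if len(h)>5:
            e=cv2.fitEllipse(h);print(s[k],e,onz('top',*e[0],.055), d[int(e[0][1]),int(e[0][0])])
            print('width', np.linalg.norm(onz('top',e[0][0]-e[1][0]/2,e[0][1],.055)-onz('top',e[0][0]+e[1][0]/2,e[0][1],.055)))
s=np.load('side0.npz')['p'][165:240,230:320];cv2.imwrite('pics/crop0s.png',cv2.resize(s,None,fx=6,fy=6,interpolation=cv2.INTER_CUBIC)[:,:,::-1])
E
```

```text
[153 139  37  37 791] ((170.92384338378906, 157.27658081054688), (36.457096099853516, 36.76457977294922), 115.2844009399414) [0.60050698 0.14393098 0.055     ] 1.1163989
width 0.10021341798785556
[ 290  151   49   50 1615] ((314.1606750488281, 175.70529174804688), (48.999080657958984, 49.45330047607422), 150.65103149414062) [ 0.56183248 -0.25429491  0.055     ] 1.1100546
width 0.1367957810403832
```

View pics/crop0.png

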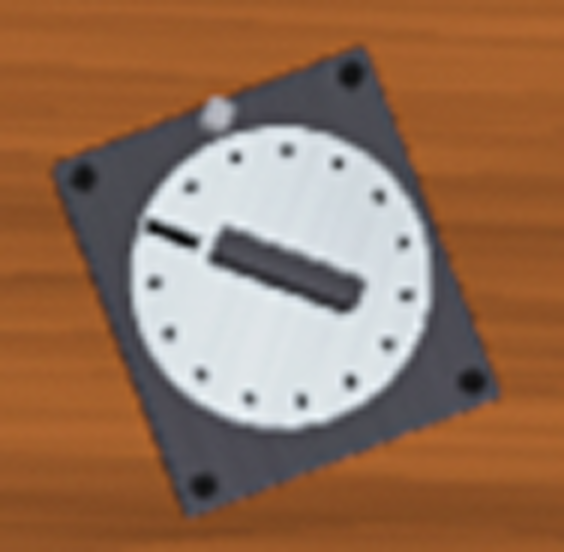

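View pics/crop0s.png

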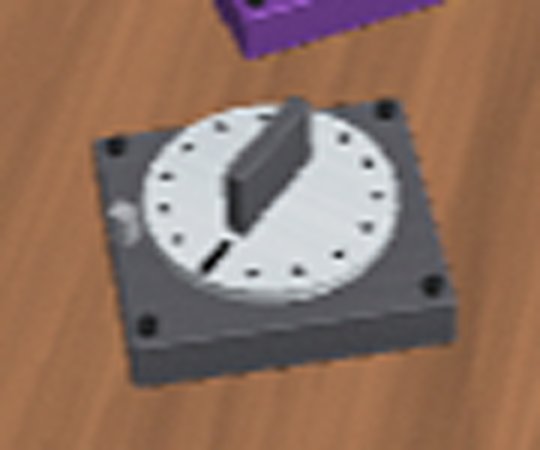

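The crop confirms the choice: bright plate, bar handle, dark base. The slot is at crop (173,234), the pointer at (218,113) and the axis at (282,277), so it is about 47° short, or two clicks. Next I measure these angles in world coordinates and plan the grasp.

```bash
cat >> h.py <<'E'
from scipy.spatial.transform import Rotation as R
def quat(phi):  # tool x down, jaw axis y at heading phi
    x=np.array([0,0,-1.]);y=np.array([np.cos(phi),np.sin(phi),0]);z=np.cross(x,y)
    q=R.from_matrix(np.c_[x,y,z]).as_quat();return np.r_[q[3],q[:3]]
E
python3 - <<'E'
from h import *
z=np.load('top0.npz');p=z['p']
g=cv2.cvtColor(p,cv2.COLOR_RGB2GRAY);C=np.array([0.56183,-.25429])
# dark inside plate
ew=lambda u,v,h:onz('top',u,v,h)[:2]
m=np.zeros_like(g)
for v in range(150,202):
    for u in range(289,340):
        r=np.hypot(*(ew(u,v,.055)-C))
        if r<.066 and g[v,u]<120:m[v,u]=1
n,l,s,ce=cv2.connectedComponentsWithStats(m,connectivity=4)
for k in range(1,n):
    if s[k,4]>8:
        q=ew(*ce[k],.055)-C
        print(s[k],ce[k],'r',np.hypot(*q),'ang',np.degrees(np.arctan2(q[1],q[0])))
        if s[k,4]>100:
            pts=np.argwhere(l==k)[:,::-1].astype(np.float32);b=cv2.minAreaRect(pts)
            w=np.array([ew(*t,.1) for t in cv2.boxPoints(b)]);print('bar c',ew(*b[0],.1),b, [np.linalg.norm(w[i]-w[i-1]) for i in (1,2)],[np.degrees(np.arctan2(*(w[i]-w[i-1])[::-1])) for i in (1,2)])
u,v=268+218/6,130+113/6
q=ew(u,v,.058)-C;print('pointer r',np.hypot(*q),np.degrees(np.arctan2(q[1],q[0])))
# side: plate ellipse
ps=np.load('side0.npz')['p'];h=cv2.cvtColor(ps,cv2.COLOR_RGB2HSV)
m=((h[...,1]<40)&(h[...,2]>170)).astype(np.uint8);m[:,:245]=0;m[:175]=0;m[:,305:]=0;m[220:]=0
cn=np.vstack([c for c in cv2.findContours(m,0,2)[0] if cv2.contourArea(c)>10]);e=cv2.fitEllipse(cv2.convexHull(cn));print(e,onz('side',*e[0],.055))
# side depth check
for phi0 in range(-180,180,5):
    j=solve_ik([*C,.24+.15],quat(np.radians(phi0)))
    if phi0%30==0:print(phi0,None if j is None else np.round(j,2))
E
```

```text
[293 167   8   4  16] [296.3125 168.6875] r 0.053432427325135444 ang 70.27909019205708
[303 168  26  14 158] [315.43670886 174.71518987] r 0.004525542204937982 ang -50.49111058753251
bar c [ 0.55975535 -0.25385656] ((315.48797607421875, 174.7453155517578), (25.267683029174805, 6.213364124298096), 21.250507354736328) [np.float64(0.016699785554077362), np.float64(0.06772147646735989)] [np.float64(-19.605891807306186), np.float64(-109.49413857043218)]
pointer r 0.07950396084292777 21.905914293115337
((274.8369445800781, 198.05746459960938), (31.51693344116211, 42.04558181762695), 92.73534393310547) [ 0.55819263 -0.25328681  0.055     ]
-180 [-0.53  0.47  0.18  1.28  0.   -2.1 ]
-150 [-0.53  0.47  0.18  1.28  0.   -2.62]
-120 [-0.53  0.47  0.18  1.28  0.    3.14]
-90 [-0.53  0.47  0.18  1.28  0.    2.61]
-60 [-0.53  0.47  0.18  1.28  0.    2.09]
-30 [-0.53  0.47  0.18  1.28  0.    1.57]
0 [-0.53  0.47  0.18  1.28  0.    1.04]
30 [-0.53  0.47  0.18  1.28  0.    0.52]
60 [-0.53  0.47  0.18  1.28  0.   -0.  ]
90 [-0.53  0.47  0.18  1.28  0.   -0.53]
120 [-0.53  0.47  0.18  1.28  0.   -1.05]
150 [-0.53  0.47  0.18  1.28  0.   -1.58]
```

Slot heading is 70.3° and pointer 21.9°, a difference of 48.4°, so exactly two clicks. The sizes match (plate 137 mm, slot radius 53 mm, bar 68x17 mm). I'll hover and refine with the wrist camera.

Run:
```python
from h import *
move_ptp([.5605,-.254,.40],quat(np.radians(-19.7)))
i=camera_info('wrist');p,d=read_camera('wrist')
import pickle;pickle.dump((i,p,d),open('w1.pkl','wb'))
cv2.imwrite('pics/wrist1.png',p[:,:,::-1]);print(read_time_s(),read_eef_pos(),read_joints())
```

```text
1.775 [ 0.55991038 -0.25516548  0.40006274] [-5.30567707e-01  4.63901546e-01  2.00863910e-01  1.30766052e+00
 -4.20517321e-04  1.38609334e+00]
```

View pics/wrist1.png

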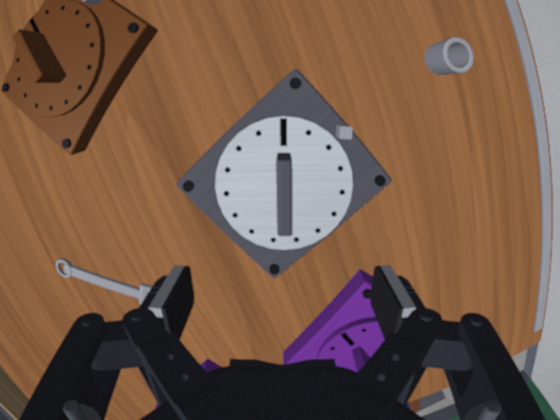

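Run:
```python
from h import *
import pickle
i,p,d=pickle.load(open('w1.pkl','rb'))
h=cv2.cvtColor(p,cv2.COLOR_RGB2HSV);m=((h[...,1]<40)&(h[...,2]>150)).astype(np.uint8)
n,l,s,ce=cv2.connectedComponentsWithStats(m);k=l[200,240]
c=cv2.convexHull(max(cv2.findContours((l==k).astype(np.uint8),0,cv2.CHAIN_APPROX_NONE)[0],key=len))[:,0]
w=np.array([onz('wrist',*t,.055,i)[:2] for t in c.astype(float)])
A=np.c_[2*w,np.ones(len(w))];x=np.linalg.lstsq(A,(w**2).sum(1),rcond=None)[0];C=x[:2];print('C',C,'r',np.sqrt(x[2]+C@C))
g=cv2.cvtColor(p,cv2.COLOR_RGB2GRAY)
for name,(a,b,cc,dd),z in(('slot',(116,149,276,292),.055),('bartop',(160,238,274,296),.1)):
    v,u=np.nonzero(g[a:b,cc:dd]<(60 if name=='slot' else 110));pt=np.c_[u+cc,v+a].astype(np.float32)
    r=cv2.minAreaRect(pt);q=[onz('wrist',*t,z,i)[:2] for t in cv2.boxPoints(r)]
    o=onz('wrist',*pt.mean(0),z,i)[:2]-C
    e=[q[1]-q[0],q[2]-q[1]]
    print(name,o+C,np.hypot(*o),np.degrees(np.arctan2(o[1],o[0])),[(np.hypot(*t),np.degrees(np.arctan2(t[1],t[0]))) for t in e])
o=onz('wrist',345,132,.058,i)[:2]-C;print('ptr',np.hypot(*o),np.degrees(np.arctan2(o[1],o[0])))
```

```text
C [ 0.5595012  -0.25823413] r 0.06983270071458496
slot [ 0.57769813 -0.2065074 ] 0.054834136216603366 70.6186494386755 [(np.float64(0.003841147194622197), np.float64(-19.758140317483907)), (np.float64(0.023489134892241213), np.float64(-109.70880195530044))]
bartop [ 0.56081122 -0.25617878] 0.0024373368056977486 57.48770593952576 [(np.float64(0.011792232983856406), np.float64(-19.74258065123575)), (np.float64(0.06744015150997487), np.float64(-109.3218085114455))]
ptr 0.08128326699908799 23.18300976277619
```

Centre estimates agree within about 2 mm, using (0.5598, -0.2551). Descend and grip.

Run:
```python
from h import *
C=[.5598,-.2551];q=quat(np.radians(-19.7))
print(move_l([*C,.241],.15,q,max_force=15)); print(read_eef_pos(),read_wrist_force())
close(40);hold(.2)
print(read_time_s(),read_eef_pos(),read_gripper_width(),read_wrist_force(),read_ft_torque())
```

```text
False
[ 0.56024834 -0.25544628  0.24205977] [-0.75195897  0.00511276 -0.39216423]
3.8333 [ 0.56112202 -0.25559044  0.24156341] 0.012914936329176209 [ 3.83561942 -0.71522462 -1.72531024] [-0.07523549 -0.5697958   0.17426689]
```

Run:
```python
from h import *
C=[.5600,-.2552]
for a in range(6,25,6):
    move_ptp([*C,.241],quat(np.radians(-19.7-a)))
    print(a,round(read_time_s(),2),read_eef_pos().round(4),read_wrist_force().round(1),read_ft_torque().round(2))
hold(.3);print(read_ft_torque().round(2),read_joints()[5])
p,d=read_camera('top');cv2.imwrite('pics/top2.png',cv2.resize(p[110:240,248:388],None,fx=4,fy=4,interpolation=cv2.INTER_CUBIC)[:,:,::-1])
p,d=read_camera('wrist');cv2.imwrite('pics/wrist2.png',p[:,:,::-1])
```

```text
6 4.08 [ 0.5613 -0.2557  0.2416] [ 5.6 -1.9 -1.3] [-0.11 -0.56  0.09]
12 4.33 [ 0.5614 -0.2558  0.2416] [ 6.  -2.8 -1.9] [-0.07 -0.6  -0.02]
18 4.58 [ 0.5615 -0.2559  0.2415] [ 5.5 -2.4 -1.3] [-0.11 -0.7  -0.05]
24 4.83 [ 0.5617 -0.2559  0.2415] [ 6.8 -2.  -3.4] [-0.25 -0.71  0.22]
[-0.14 -0.72  0.17] 1.802483386063374
```

View pics/wrist2.png

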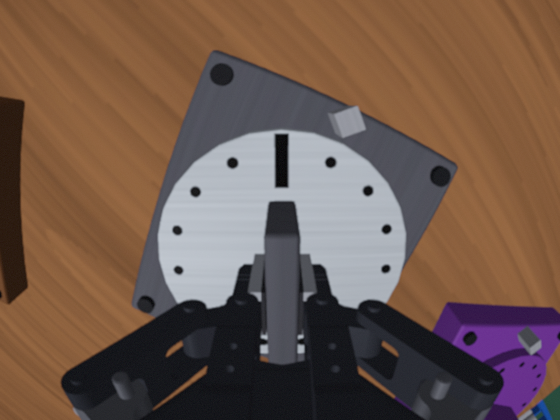

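The plate turned with the gripper: the slot is at (281,160), and the pointer at (347,122) now lines up with the first hole clockwise, at (331,162). One click remains.

Run:
```python
from h import *
C=[.5600,-.2552]
for a in range(30,49,6):
    move_ptp([*C,.241],quat(np.radians(-19.7-a)))
    print(a,round(read_time_s(),2),read_eef_pos().round(4),read_wrist_force().round(1),read_ft_torque().round(2))
hold(.3);print(read_ft_torque().round(2),read_joints()[5])
p,d=read_camera('wrist');cv2.imwrite('pics/wrist3.png',p[:,:,::-1])
```

```text
30 5.48 [ 0.5618 -0.2561  0.2416] [ 6.4 -3.1 -3. ] [-0.18 -0.78  0.06]
36 5.73 [ 0.5619 -0.2562  0.2416] [ 7.  -3.3 -3.7] [-0.26 -0.87 -0.02]
42 5.98 [ 0.562  -0.2563  0.2416] [ 7.2 -4.7 -3.1] [-0.35 -0.91 -0.08]
48 6.23 [ 0.562  -0.2564  0.2416] [ 7.3 -3.8 -4.8] [-0.38 -0.96  0.21]
[-0.41 -0.94  0.15] 2.2213629701869326
```

View pics/wrist3.png

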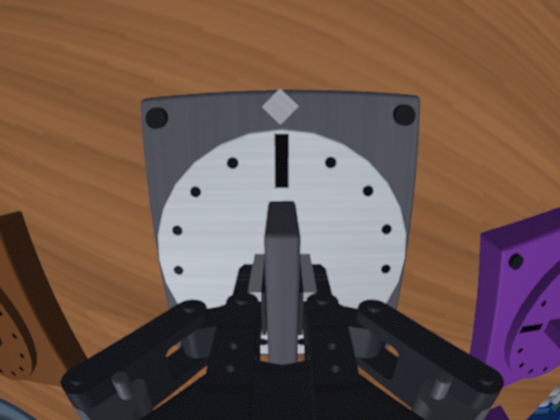

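The slot (281,160) now stands at the pointed block (280,106). Next I open, retreat straight up, move aside and check.

Run:
```python
from h import *
open_gripper();hold(.2)
e=read_eef_pos();print(read_gripper_width(),read_wrist_force().round(1))
move_l([e[0],e[1],.40],.15)
print(read_wrist_force().round(1))
p,d=read_camera('wrist');cv2.imwrite('pics/wrist4.png',p[:,:,::-1])
movej([-1.269,.377,.081,1.274,0,1.46])
p,d=read_camera('top');np.savez('top4.npz',p=p)
a=np.load('top0.npz')['p']
f=lambda x:cv2.resize(x[120:225,140:365],None,fx=3.4,fy=2.8*3.4/2.8,interpolation=cv2.INTER_CUBIC)[:,:,::-1]
cv2.imwrite('pics/top4.png',f(p))
print(read_time_s(), np.abs(a.astype(int)-p)[125:192,140:210].max())
g=cv2.cvtColor(p,cv2.COLOR_RGB2GRAY);C=onz('top',314.16,175.7,.055)[:2]
m=np.zeros_like(g)
for v in range(150,202):
    for u in range(289,340):
        if .035<np.hypot(*(onz('top',u,v,.055)[:2]-C))<.066 and g[v,u]<120:m[v,u]=1
n,l,s,ce=cv2.connectedComponentsWithStats(m,connectivity=4)
for k in range(1,n):
    if s[k,4]>8:
        q=onz('top',*ce[k],.055)[:2]-C;print(s[k],ce[k],np.hypot(*q),np.degrees(np.arctan2(q[1],q[0])))
```

```text
0.08541175893812311 [-0.2 -0.4 -0.2]
[0.  0.1 0.2]
10.3583 5
[306 154   9  11  25] [308.8  159.44] 0.04779883062696517 19.80236980344879
```

View pics/top4.png

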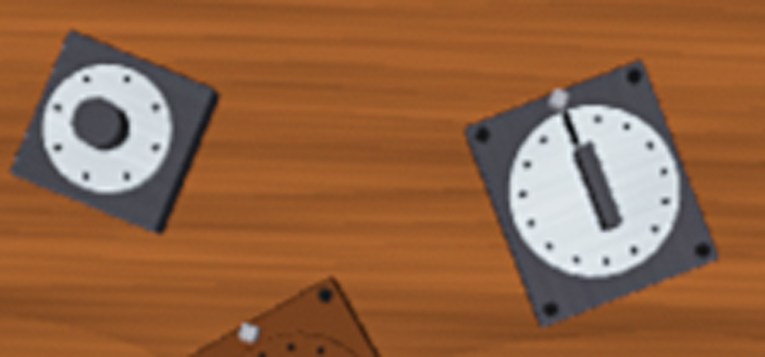

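View pics/wrist4.png

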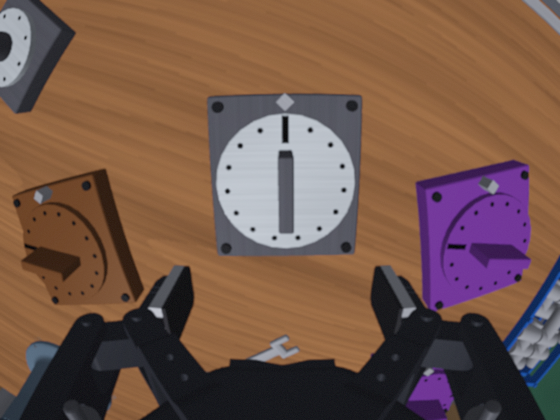

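The released plate holds with its slot (285,130) at the pointer (285,102), and the round dial's image is unchanged.

```bash
python3 -c "
from bench import *
finish_job();print(read_time_s())"
```

```text
the job is handed in; nothing more can be done
the job is handed in; nothing more can be done
```

The bar-handled plate is turned two clicks (48°) clockwise, its slot stands at the pointed block, and I let go and moved the arm away before handing the job in. The robot's clock read 10.4 s at the last check, against the limit of 32 s.

- **How it was done:** I gripped the bar across its 14 mm and turned it one click at a time. A wrist picture after each click confirmed where the plate stood.
- **Slot at the pointer:** the wrist view after release shows the slot (285,130) and the pointer (285,102) in line with the bar.
- **Small disagreement:** the rough mask in the final top view puts the slot at 19.8° and the pointer at 21.9°. The slot's patch merged partly with the bar's end, and 2° is far less than a 24° click, so I treated it as measurement error.
- **Forces:** the largest wrist force I read was about 9 N, and it was back near zero after release.
- **Round-knob fixture:** its picture is the same before and after, differing by at most 5 grey levels. I did not go near it or the brown and purple look-alikes.

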